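# Seat a wooden lamp stem in the V of a gluing jig

### The job

Take the wooden one of the two round lamp stems, stand it upright on the board of the gluing jig and push it into the V until it sits centred, touching both white faces. Press it home with a steady push of about 10 N for one second, gently enough that neither face ever feels more than 20 N, then let go and leave it standing seated there. Do not disturb the metal stem or the glue bottle.

Things in the scene. Friction and masses are not known exactly. Their poses are not given: they have to be found in the camera images.
- wood_stem: the lamp stem to seat: a solid round bar of pale wood standing on end, loose, 50 mm diameter, 60 mm tall, about 0.1 kg, with a thin dark ring near the top and a small black bore mark on its upper end. Origin at the centre of its underside, z up its axis.
- metal_stem: a lamp stem of grey aluminium of the same size, 50 mm diameter, 60 mm tall, about 0.4 kg, standing on end, loose; leave it alone. The two stems may stand in each other's place. Origin at the centre of its underside.
- jig: the gluing jig, fixed: waxed, slippery plywood board 220 mm (x) by 180 mm (y), 12 mm thick, with an upright V fence open towards jig -x. Origin at the centre of the board's underside; its x axis points along the centre line into the V, z up. The V's apex is 50 mm from the origin along +x, its mouth at +4 mm, 92 mm wide. A black line on the clear board before the mouth marks the centre line.
- left_face: the fence arm on the jig's +y side with its slick white plastic face, rigid: runs 65 mm from the apex at 45 degrees to the centre line, 19 mm thick, its top 55 mm above the board (67 mm above the desk). Its origin and axes are those of the jig.
- right_face: the fence arm on the jig's -y side, mirror image of the left one, at 90 degrees to it, with its slick white plastic face, rigid. Its origin and axes are those of the jig.
- v_seat (a point): the point on the top of the board (12 mm above the desk) over which the stem's axis stands when the stem touches both faces: 15 mm from the jig's origin along +x, on the centre line. A stem pushed a little off line can hang up by friction on one face, short of here; the side load on the pusher shows it. Axes as the jig's.
- glue_bottle: white glue bottle with orange cap, 47 mm wide, 148 mm tall, bystander. Origin at the centre of its underside.
Things that resemble listed ones, but are neither listed nor needed, are in the scene too. What is shaped like the wood_stem but yellow is not meant.

How it is judged:
On the way:
1. the wooden stem stands upright on the board and is pressed against both white faces at once, more than 2 N on each, for half a second (contact force between wood_stem and left_face above 2 N and contact force between wood_stem and right_face above 2 N and angle between wood_stem's own z axis and vertical below 0.06 rad and z of wood_stem in the frame of v_seat below 0.004 m), for 0.5 s.
At the end, for the whole second after the job is handed in: The wooden stem stands upright (within 0.04 rad) and at rest on the jig's board, its axis within 3 mm of the seat point where it touches both white faces, and it has been let go (horizontal distance between wood_stem and v_seat below 0.003 m and z of wood_stem in the frame of v_seat between -0.003 and 0.003 m and angle between wood_stem's own z axis and vertical below 0.04 rad and linear speed of wood_stem below 0.01 m/s and contact force between wood_stem and the fingers below 0.05 N).
It fails at once if a face of the V is loaded with more than 22 N by the stem (contact force between wood_stem and left_face above 22 N or contact force between wood_stem and right_face above 22 N).
It fails at once if the metal stem or the glue bottle is moved by more than 15 mm (distance of any of metal_stem, glue_bottle from where it was at the start of the episode above 0.015 m).
It also fails if it takes over 64 s, if anything falls off the work surface, if the arm or the gripper's body presses on something with over 40 N, if the wrist force passes 120 N, or if a joint passes its speed limit or range.

### The arm

A 7-joint arm with a two-finger parallel gripper is mounted at the origin on a cart in front of the work surface, level with it; the furniture and walls round the work are solid. World frame = base frame: x ahead of the robot, y to its left, z up, the work surface at z = 0. Lengths are in m, angles in rad, forces in N, time in s.
With the tool pointing down it reaches from about 0.4 to 0.85 m from the base axis. Payload 4.5 kg.
Tool frame: the origin (TCP) lies midway between the tips of the shut fingers; the grasp point (between the pads) lies 19 mm behind it; z points along the fingers, y is the direction in which the jaws open and shut (so a half turn about z gives the same grasp; the last joint's range is limited). The gripper opens to 88 mm and grips with 3 to 60 N. Pads are 18 mm wide; open, the fingers measure 123 mm over their backs; the gripper's body (75 mm by 187 mm) begins 45 mm behind the grasp point.
Start: joints at [1.273, 0.689, -0.195, 1.565, 0.157, 0.902, -0.215], TCP at [0.204, -0.591, 0.212] pointing down, gripper open.
Joint ranges: [-3.01, 3.01], [-0.46, 2.08], [-1.47, 1.51], [0.13, 2.56], [-1, 4.14], [0.04, 2.09], [-2.66, 2.66]. Speed limits (rad/s): [2.57, 2.57, 3.14, 3.14, 3.14, 3.14, 3.14].

### API

Orientations are given as a unit quaternion [x, y, z, w].
In Python, from plant import get_state, snapshot, finish_job, find_in gives the robot as it stands.
- The arm moves only by the shell command python3 -m creep 'ROWS' [OPENING] [FORCE]. ROWS is JSON, one flat list of numbers, 6 for each row, row after row: the shift along the tool's x, y, z in mm, then the turn, a rotation vector about the tool's x, y, z in degrees. In form: [tx, ty, tz, wx, wy, wz, tx, ty, tz, wx, wy, wz, ...]. A call has 1 to 5 rows; each row shifts and turns the pose as measured when the row begins, along the tool's axes as they then stand; what a row does not reach is not made up. A row lasts 1/12 s, in which the tool goes at most 41.7 mm and 7.16 degrees, less where a joint would pass 70% of its speed; a pose out of reach is approached as far as the arm can. A call is refused whole if a number of a shift passes 41.7 or a number of a turn 7.16, either way. A call with a gripper value outside its range is refused whole. OPENING is the finger opening in mm, from 0 to 88.1, set as the call begins (- or left out, the last holds). The fingers move at their own pace and stop on an object; FORCE is the grip in N (left out, the last holds). Time passes only in rows, so rows that do not move let the fingers close. It gives the time, the measured TCP pose, the force and the opening at its end, in the units of the state.
- get_state(): the state, without advancing time (a new reading comes with each control period).
- snapshot(name): name is "side" or "top"; returns a dict with "color" (480x640x3 uint8, red, green, blue), "intrinsics" (3x3 intrinsics, pixels), "dist_coeffs" ([k1, k2, p1, p2, k3] as OpenCV has them; the pictures are not rectified), "extrinsics" (4x4, takes a point from world to camera coordinates). Camera axes: x right, y down, z forward; pixel columns grow to the right and rows downward; lengths in m; the calibration is good to about 2 mm. A picture is of the moment at which its call begins. There is no depth.
- finish_job(): hands the job in, once; it reports no verdict.
Trained networks look in the newest picture that a camera, given by its name, has taken for a name from the list of things; names that differ only in an ending like _2 or _b are one class to them, and where a whole thing is asked for, a point or a joint stands for the part that bears it (a point fixed in the world has none). Each returns a list of dicts, best first, with "score" (0 to 1); they miss things now and then, are a little off and sometimes report something else, mostly with a low value. They report only what shows in the picture. A call takes as long as a camera call. They do not tell look-alikes from the thing itself.
- find_in(thing, camera): "xy" ([column, row] in pixels, amid what is visible of it).
The state is a dict: "clock": time; "q": joint angles; "qd": joint speeds; "joint_torque": joint torques, N m; "tool_pos": TCP position; "eef_rot": TCP orientation; "contact_force": force on the tool from outside, world axes, zero at the start; "moment": the same for the moment, N m; "opening": opening from 0.0 (shut) to 1.0 (fully open).
Only numpy, scipy, OpenCV 4.12 (cv2) and the standard library are available. Lean on these libraries where they do the work, as an engineer would, in place of code of your own. Each camera call takes 0.05 s, during which the arm holds its last target.

## Working session

There is one attempt and no reset: what is moved stays moved. The work goes in short steps, Python scripts to look and compute and a shell command to move; the robot and the scene stay as the last step left them, time stands still between calls to the robot, and variables do not carry over. Pictures are saved under pics/ and viewed, and the job is handed in when it is done.

```bash
ls; mkdir -p pics; python3 - <<'E'
from plant import get_state, snapshot, find_in
import cv2
s=get_state(); print({k:s[k] for k in ('clock','tool_pos','eef_rot','contact_force','opening')})
for c in ('top','side'):
    d=snapshot(c); cv2.imwrite(f'pics/{c}0.png',d['color'][:,:,::-1]); print(d['intrinsics'],d['dist_coeffs'],d['extrinsics'])
    for t in ('wood_stem','metal_stem','jig','left_face','right_face','glue_bottle'):
        print(c,t,[(r['xy'],round(r['score'],2)) for r in find_in(t,c)])
E
```

```text
pics
{'clock': 0.0, 'tool_pos': array([ 0.20332518, -0.59028506,  0.21101503]), 'eef_rot': array([ 9.86262472e-01,  1.65183228e-01, -2.07898690e-04, -8.91191994e-04]), 'contact_force': array([ 0.68611893, -0.01157647,  1.37582125]), 'opening': 1.000233623276765}
[[450.43863428   0.         317.47730802]
 [  0.         450.43863428 238.70180008]
 [  0.           0.           1.        ]] [-0.08497823  0.          0.          0.          0.        ] [[-0.11319801 -0.9935674   0.0031668  -0.01664193]
 [-0.96970901  0.10978433 -0.21820135  0.53053121]
 [ 0.21645009 -0.02777083 -0.97589863  1.04522803]
 [ 0.          0.          0.          1.        ]]
top wood_stem [([171.0, 313.6], 0.95), ([167.6, 279.3], 0.71)]
top metal_stem [([250.4, 266.2], 0.91)]
top jig [([346.6, 233.9], 0.72)]
top left_face [([334.8, 214.4], 0.73)]
top right_face [([360.0, 218.3], 0.8)]
top glue_bottle [([457.6, 184.6], 0.67)]
[[497.00967126   0.         321.7784556 ]
 [  0.         497.00967126 234.58451138]
 [  0.           0.           1.        ]] [-0.0473336  0.         0.         0.         0.       ] [[-0.70454147 -0.70965823 -0.00254949  0.33752448]
 [-0.31784926  0.31876548 -0.8929504   0.23508256]
 [ 0.63450229 -0.62831024 -0.45014785  0.86113736]
 [ 0.          0.          0.          1.        ]]
side wood_stem [([243.6, 339.4], 0.9), ([212.9, 317.6], 0.59)]
side metal_stem [([285.4, 277.2], 0.57)]
side jig [([345.2, 237.2], 0.77), ([285.8, 278.2], 0.39)]
side left_face [([331.2, 227.2], 0.66)]
side right_face [([348.0, 220.4], 0.56)]
side glue_bottle [([387.6, 183.1], 0.71)]
```

View pics/top0.png

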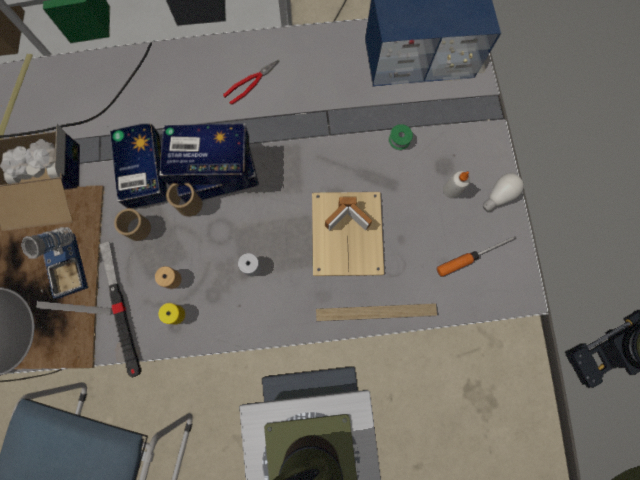

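View pics/side0.png

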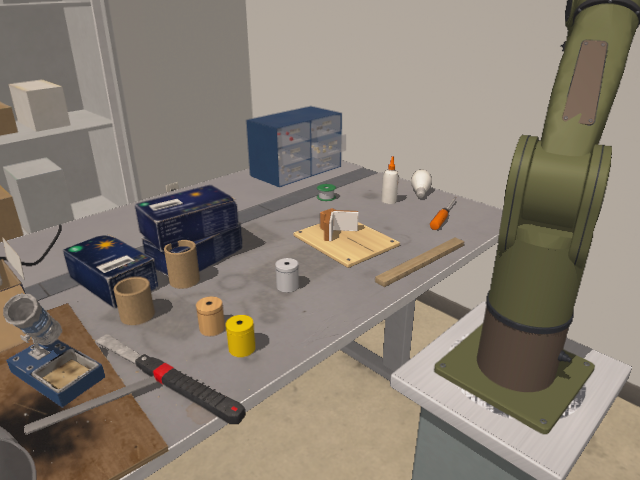

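The top view shows the wooden stem near (167,277), the yellow decoy at (171,313) and the metal stem at (249,264). The jig is around (347,233), with the V opening downward (towards the robot) and the black line at (348,250). The bottle is at (458,184). In the side view the wooden stem is at (210,316).

```bash
cat > h.py <<'E'
import numpy as np, cv2
from plant import get_state, snapshot, find_in
def ray(d,uv):
    K,D,T=map(np.array,(d['intrinsics'],d['dist_coeffs'],d['extrinsics']))
    p=cv2.undistortPoints(np.array([[uv]],float),K,D)[0,0]
    R,t=T[:3,:3],T[:3,3]
    return -R.T@t, R.T@np.array([p[0],p[1],1.])
def at_z(d,uv,z):
    o,r=ray(d,uv); return o+r*(z-o[2])/r[2]
def proj(d,P):
    T=np.array(d['extrinsics']); r,_=cv2.Rodrigues(T[:3,:3])
    return cv2.projectPoints(np.array(P,float).reshape(-1,1,3),r,T[:3,3],np.array(d['intrinsics']),np.array(d['dist_coeffs']))[0][:,0]
E
python3 - <<'E'
from h import *
for c,boxes in (('top',{'j':(300,180,400,285),'s':(140,235,270,330)}),('side',{'j':(285,195,405,270),'s':(185,255,310,360)})):
    d=snapshot(c)
    for n,(a,b,e,f) in boxes.items():
        cv2.imwrite(f'pics/{c}_{n}.png',cv2.resize(d['color'][b:f,a:e,::-1],None,fx=5,fy=5,interpolation=cv2.INTER_CUBIC))
E
```

```text
(no output)
```

View pics/top_j.png

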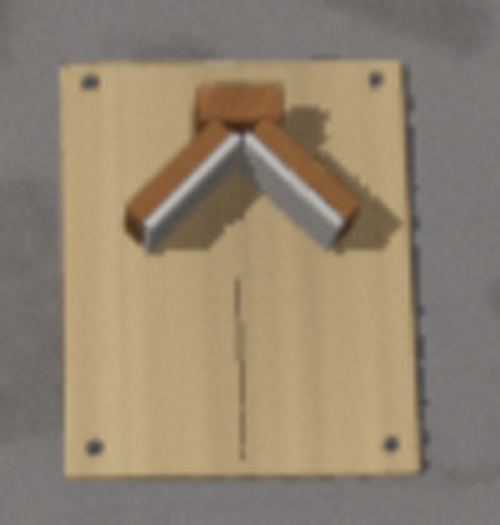

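View pics/top_s.png

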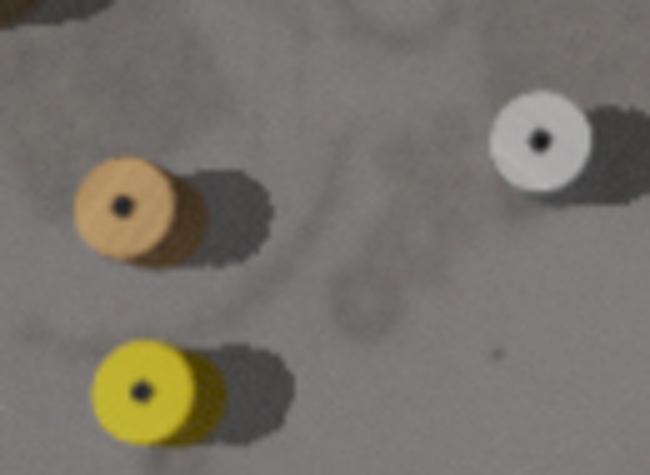

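View pics/side_j.png

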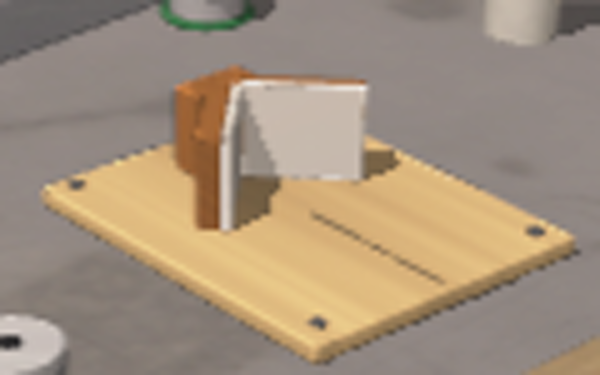

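View pics/side_s.png

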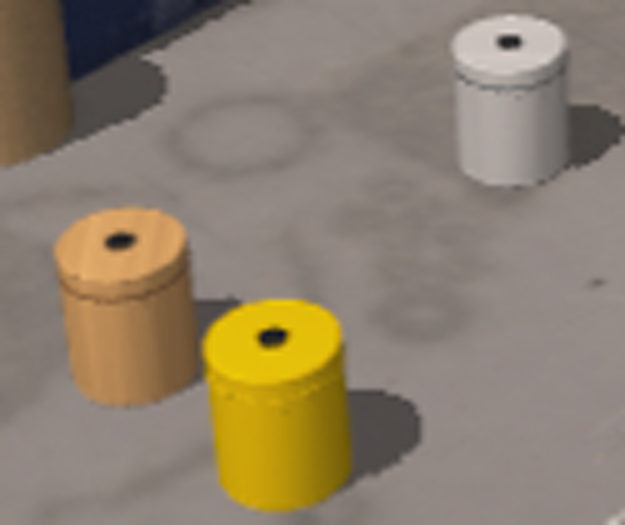

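```bash
python3 - <<'E'
from h import *
from scipy.optimize import least_squares
dt=snapshot('top'); ds=snapshot('side')
f=lambda o,p:(o[0]+(p[0]+.5)/5-.5,o[1]+(p[1]+.5)/5-.5)
# stems: top bore mark z=.06
for n,pt,ps in (('wood',(123,206),(120,241)),('yellow',(142,392),(273,338)),('metal',(540,140),(509,42))):
    print(n,at_z(dt,f((140,235),pt),.06)[:2],at_z(ds,f((185,255),ps),.06)[:2])
B=.012;A=.067
obsT=[((.11,.09,B),(60,63)),((.11,-.09,B),(402,61)),((-.11,.09,B),(65,477)),((-.11,-.09,B),(420,474)),((.05,0,A),(243,133))]
obsS=[((.11,.09,B),(43,193)),((-.11,-.09,B),(575,238)),((-.11,.09,B),(316,350))]
def res(v,oT,oS):
    c,s=np.cos(v[2]),np.sin(v[2]);r=[]
    for d,o,org in ((dt,oT,(300,180)),(ds,oS,(285,195))):
        for P,px in o:
            W=[v[0]+c*P[0]-s*P[1],v[1]+s*P[0]+c*P[1],P[2]]
            r+=list(proj(d,W)[0]-np.array(f(org,px)))
    return np.array(r)
for oT,oS in ((obsT,[]),([],obsS),(obsT,obsS)):
    r=least_squares(res,[.55,-.05,0],args=(oT,oS)); print(r.x,np.round(r.fun,1))
for n,d,o,ps in(('top',dt,(300,180),((236,277),(242,460))),('side',ds,(285,195),((312,213),(443,282)))):
    p,q=[at_z(d,f(o,x),B) for x in ps]; print('line',n,p[:2],q[:2],np.arctan2(p[1]-q[1],p[0]-q[0]))
v=r.x; print('seat',v[0]+.015*np.cos(v[2]),v[1]+.015*np.sin(v[2]))
g=find_in('glue_bottle','top')[0]; print('glue',at_z(dt,g['xy'],.09), at_z(ds,find_in('glue_bottle','side')[0]['xy'],.07))
print(-np.array(dt['extrinsics'])[:3,:3].T@np.array(dt['extrinsics'])[:3,3])
s=get_state(); print(s['clock'],s['q'])
E
```

```text
wood [0.4751605 0.3035496] [0.47303618 0.30855568]
yellow [0.384628   0.29849411] [0.38263582 0.30358079]
metal [0.48504926 0.098591  ] [0.4823415  0.10436715]
[ 0.54414342 -0.15510853 -0.10285459] [ 0.1 -0.5  0.2 -0.7 -0.3  0.1  0.2 -0.1 -0.2  1.1]
[ 0.53862642 -0.14529911 -0.09782289] [-1.  -0.7  0.9 -0.   0.   0.3]
[ 0.54380495 -0.15352948 -0.10420478] [-0.5 -0.4 -0.3 -0.5 -0.9  0.2 -0.5  0.2 -0.8  1.3  0.1 -2.5  1.2 -1.6
  0.4 -1.8]
line top [ 0.53680776 -0.15350584] [ 0.44261225 -0.14449832] -0.09533592564962878
line side [ 0.5356892  -0.14843254] [ 0.43947408 -0.1389751 ] -0.09797999815045
seat 0.5587235804131715 -0.1550897288254412Traceback (most recent call last):
  File "<stdin>", line 23, in <module>
IndexError: list index out of range
```

```bash
cat > to.py <<'E'
import sys
from h import *
from scipy.spatial.transform import Rotation as R
s=get_state(); r=R.from_quat(s['eef_rot']); M=r.as_matrix()
yaw=np.degrees(np.arctan2(M[1,0],M[0,0]))
print('t',round(s['clock'],2),'pos',np.round(s['tool_pos'],4),'yaw',round(yaw,2),'tilt',np.round(M[:2,2],4),'F',np.round(s['contact_force'],2),'op',round(s['opening']*88.1,1))
if len(sys.argv)>3:
    g=np.array(list(map(float,sys.argv[1:4])));yg=np.radians(float(sys.argv[4]))
    d=(g-s['tool_pos'])*1000
    G=np.array([[np.cos(yg),np.sin(yg),0],[np.sin(yg),-np.cos(yg),0],[0,0,-1]])
    print('shift in tool (now) mm',np.round(M.T@d,1),' in goal frame',np.round(G.T@d,1),'turn deg',np.round(np.degrees((r.inv()*R.from_matrix(G)).as_rotvec()),2))
E
python3 -m creep '[32.5,-23.3,0,0,0,5,30.4,-26,-3,0,0,5,28,-28.6,-5,0,0,5,25.4,-30.9,-5,0,0,5,22.6,-33,-5,0,0,4.6]' ; python3 to.py 0.48 -0.15 0.24 -5.6
```

```text
clock: 1.42
tool_pos: [0.3147, -0.4339, 0.2275]
eef_rot: [0.998, -0.069, -0.002, 0.003]
contact_force: [0.6, 0.6, 0.5]
opening: 0.996
t 1.42 pos [ 0.3147 -0.4339  0.2275] yaw -7.96 tilt [-0.0046 -0.0062] F [0.56 0.59 0.51] op 87.8
shift in tool (now) mm [ 124.4 -304.   -15. ]  in goal frame [ 136.8 -298.7  -12.5] turn deg [ 0.38  0.22 -2.36]
```

```bash
python3 -m creep '[16,-38,-3,0.4,0.2,-2.3,16,-38,-3,0,0,0,16,-38,-3,0,0,0,16,-38,-3,0,0,0,16,-38,-3,0,0,0]' >/dev/null; python3 to.py 0.474 0.306 0.24 -5.6;python3 -m creep '[16,-38,0,0,0,0,16,-38,0,0,0,0,16,-38,0,0,0,0,12,-39,0,0,0,0,7,-40,0,0,0,0]' >/dev/null; python3 to.py 0.474 0.306 0.24 -5.6
```

```text
t 1.83 pos [ 0.4169 -0.2523  0.2437] yaw -5.8 tilt [ 0.0042 -0.0024] F [ 0.74  0.13 -1.14] op 88.1
shift in tool (now) mm [ 4.000e-01 -5.613e+02  2.600e+00]  in goal frame [   2.4 -561.3    3.7] turn deg [ 0.11 -0.25 -0.2 ]
t 2.25 pos [ 0.5058 -0.0643  0.2458] yaw -5.82 tilt [ 0.011  -0.0039] F [ 1.08 -1.28  0.2 ] op 88.1
shift in tool (now) mm [ -69.2 -365.2    4.1]  in goal frame [ -67.8 -365.4    5.8] turn deg [ 0.16 -0.65 -0.23]
```

```bash
python3 -m creep '[-7,-38,1,0.2,-0.6,-0.2,-7,-38,0,0,0,0,-7,-38,0,0,0,0,-7,-38,0,0,0,0,-7,-38,0,0,0,0]' >/dev/null; python3 to.py 0.474 0.306 0.24 -5.6;python3 -m creep '[-7,-38,0,0,0,0,-7,-38,0,0,0,0,-7,-36,0,0,0,0,-6,-30,0,0,0,0,-6,-20,0,0,0,0]' >/dev/null; python3 to.py 0.474 0.306 0.14 -5.6
```

```text
t 2.67 pos [0.4928 0.1392 0.2456] yaw -5.56 tilt [0.0073 0.002 ] F [ 0.6   0.17 -0.36] op 87.9
shift in tool (now) mm [ -34.9 -164.2    5.8]  in goal frame [ -35.  -164.2    5.6] turn deg [-0.16 -0.41  0.04]
t 3.08 pos [0.4722 0.3182 0.2469] yaw -5.14 tilt [0.0091 0.0068] F [-0.26 -0.46 -0.24] op 87.9
shift in tool (now) mm [  2.   12.8 106.8]  in goal frame [  3.   12.  106.9] turn deg [-0.44 -0.48  0.47]
```

```bash
python3 -m creep '[2,11,36,-0.4,-0.5,0.4,0,0,36,0,0,0,0,0,30,0,0,0,0,0,0,0,0,0]' >/dev/null; python3 to.py 0.474 0.306 0.10 -5.6; python3 - <<'E'
from h import *
for c,(a,b,e,f) in (('top',(110,225,230,335)),('side',(165,225,285,355))):
    d=snapshot(c); s=get_state()
    im=d['color'][:,:,::-1].copy()
    cv2.imwrite(f'pics/{c}1.png',cv2.resize(im[b:f,a:e],None,fx=4.5,fy=4.5,interpolation=cv2.INTER_CUBIC))
    print(c,proj(d,s['tool_pos']),[((proj(d,s['tool_pos'])[0]-(a,b)+.5)*4.5)])
E
```

```text
t 3.42 pos [0.4729 0.3219 0.1445] yaw -4.64 tilt [0.0065 0.0138] F [-0.94 -0.63 -0.18] op 88.6
shift in tool (now) mm [ 2.1 16.4 44.2]  in goal frame [ 2.6 15.7 44.5] turn deg [-0.82 -0.3   0.96]
top [[143.07313516 271.79178963]] [array([151.07910824, 212.81305332])]
side [[195.39712675 264.56152095]] [array([139.03707035, 180.2768443 ])]
```

View pics/top1.png

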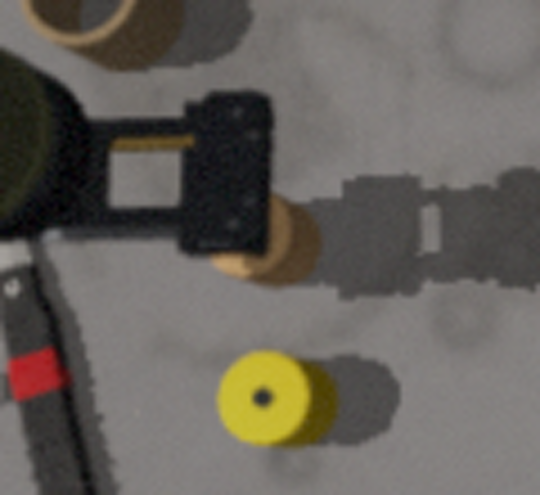

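View pics/side1.png

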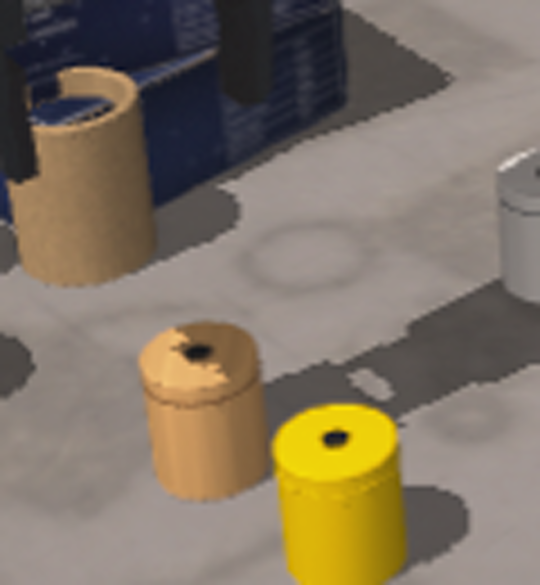

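```bash
python3 to.py 0.474 0.306 0.10 -5.6; python3 -m creep '[2,13,0,-0.8,-0.3,0.9,0,0,0,0,0,0,0,0,0,0,0,0]' >/dev/null;  python3 to.py 0.474 0.306 0.10 -5.6; python3 - <<'E'
from h import *
s0=get_state();d=snapshot('side'); s=get_state()
print(s0['tool_pos'],s['tool_pos'])
a,b,e,f=165,195,285,355
im=d['color'][b:f,a:e,::-1]
im=cv2.resize(im,None,fx=3.7,fy=3.7,interpolation=cv2.INTER_CUBIC)
cv2.imwrite('pics/side2.png',im); print((proj(d,s0['tool_pos'])[0]-(a,b)+.5)*3.7)
E
```

```text
t 3.52 pos [0.4757 0.3237 0.149 ] yaw -4.68 tilt [0.0127 0.0186] F [ 0.36 -0.41  0.45] op 88.2
shift in tool (now) mm [-0.8 18.7 48.6]  in goal frame [ 0.  17.7 49. ] turn deg [-1.13 -0.63  0.92]
t 3.77 pos [0.48   0.3104 0.154 ] yaw -5.76 tilt [0.0127 0.0084] F [1.1  0.71 0.46] op 88.0
shift in tool (now) mm [-6.2  5.5 53.9]  in goal frame [-5.5  5.  54. ] turn deg [-0.55 -0.68 -0.15]
[0.47999607 0.31038594 0.15398879] [0.48042253 0.30983074 0.15416616]
[131.75078056 237.71699625]
```

View pics/side2.png

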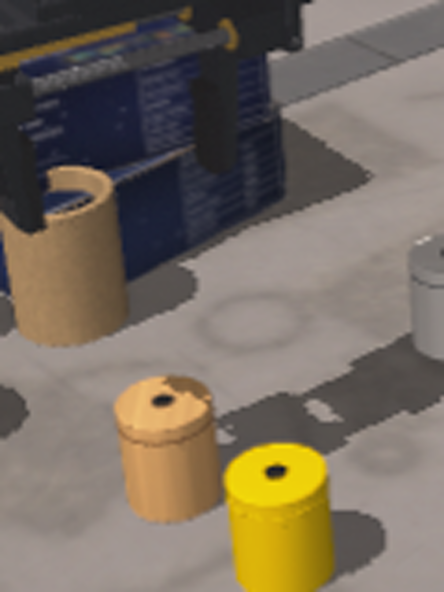

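```bash
python3 -m creep '[-6,6,30,-0.5,-0.6,0,0,0,30,0,0,0,0,0,20,0,0,0,0,0,10,0,0,0,0,0,0,0,0,0]' >/dev/null;  python3 to.py 0.474 0.304 0.022 -5.6
```

```text
t 4.23 pos [0.4812 0.3077 0.0687] yaw -5.96 tilt [0.0162 0.0102] F [-1.17 -0.16  0.45] op 88.3
shift in tool (now) mm [-7.5  4.9 46.5]  in goal frame [-6.8  4.4 46.7] turn deg [-0.67 -0.86 -0.36]
```

```bash
python3 -m creep '[-6,3,15,-0.6,-0.8,-0.3,-2,1,12,0,0,0,-1,1,12,0,0,0,0,0,6,0,0,0,0,0,2,0,0,0]' >/dev/null;  python3 to.py 0.474 0.304 0.022 -5.6
```

```text
t 4.65 pos [0.477  0.3068 0.0265] yaw -5.71 tilt [0.0105 0.0078] F [0.16 0.53 0.2 ] op 88.6
shift in tool (now) mm [-2.8  3.1  4.4]  in goal frame [-2.7  3.1  4.5] turn deg [-0.5  -0.56 -0.11]
```

```bash
python3 -m creep '[-3,3,5,-0.5,-0.5,0,-1,0,2,0,0,0,0,0,0,0,0,0]' >/dev/null;  python3 to.py 0.474 0.304 0.022 -5.6;  python3 - <<'E'
from h import *
for c,(a,b,e,f) in (('top',(110,225,230,335)),('side',(165,225,285,355))):
    d=snapshot(c)
    im=d['color'][:,:,::-1].copy()
    cv2.imwrite(f'pics/{c}3.png',cv2.resize(im[b:f,a:e],None,fx=4.5,fy=4.5,interpolation=cv2.INTER_CUBIC))
E
```

```text
t 4.9 pos [0.4743 0.3052 0.0212] yaw -5.73 tilt [0.0034 0.0015] F [-0.81  0.36  0.01] op 88.1
shift in tool (now) mm [-0.2  1.2 -0.8]  in goal frame [-0.2  1.2 -0.8] turn deg [-0.11 -0.19 -0.13]
```

View pics/side3.png

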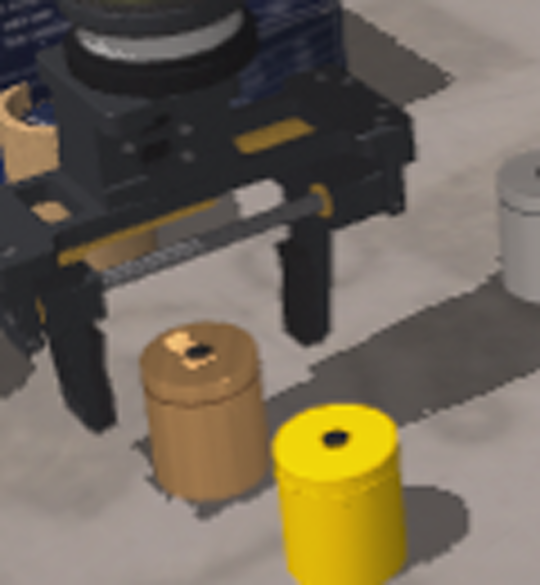

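View pics/top3.png

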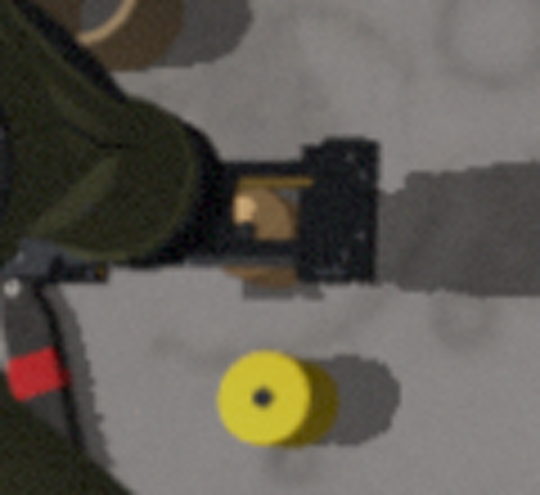

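```bash
python3 - <<'E'
from h import *
d=snapshot('side')
o=np.array([165,225])
un=lambda p: np.array(p)/4.5-.5+o
# finger tips outer-bottom: triangulate assuming z heights
for z in (.02,.03,.04,.05):
    l=at_z(d,un((98,430)),z); r=at_z(d,un((308,343)),z); print(z,l[:2],r[:2],np.linalg.norm(l-r),(l+r)[:2]/2)
E
```

```text
0.02 [0.50628345 0.34278497] [0.49660534 0.23924766] 0.1039886584189267 [0.50144439 0.29101631]
0.03 [0.4934872  0.34905843] [0.48397642 0.24731113] 0.10219084281606243 [0.48873181 0.29818478]
0.04 [0.48069095 0.35533189] [0.47134749 0.2553746 ] 0.10039302721319796 [0.47601922 0.30535324]
0.05 [0.46789471 0.36160534] [0.45871857 0.26343807] 0.09859521161033374 [0.46330664 0.31252171]
```

The side view shows the open jaws straddling the wooden stem, with tips at about (98,430) and (308,340). Their midpoint lies over the stem, but the open tips ride about 19 mm above the TCP. I'll go 9 mm lower and grip.

```bash
python3 -m creep '[0,1,6,0,0,0,0,0,4,0,0,0,0,0,1,0,0,0]' >/dev/null;  python3 to.py 0.474 0.304 0.012 -5.6; python3 -m creep '[0,0,0,0,0,0,0,0,0,0,0,0,0,0,0,0,0,0,0,0,0,0,0,0,0,0,0,0,0,0]' 40 20 >/dev/null;  python3 to.py 0.474 0.304 0.012 -5.6; python3 -m creep '[0,0,0,0,0,0,0,0,0,0,0,0,0,0,0,0,0,0,0,0,0,0,0,0,0,0,0,0,0,0]' >/dev/null;  python3 to.py 0.474 0.304 0.012 -5.6; 
```

```text
t 5.3 pos [0.4751 0.3045 0.0104] yaw -5.74 tilt [0.0055 0.0028] F [0.24 0.04 0.31] op 88.4
shift in tool (now) mm [-1.1  0.6 -1.6]  in goal frame [-1.1  0.6 -1.6] turn deg [-0.19 -0.3  -0.14]
t 5.72 pos [0.4747 0.3041 0.0095] yaw -5.74 tilt [0.0044 0.002 ] F [-0.28  0.45  0.04] op 57.0
shift in tool (now) mm [-0.7  0.2 -2.5]  in goal frame [-0.7  0.2 -2.5] turn deg [-0.14 -0.24 -0.14]
t 6.13 pos [0.4748 0.3044 0.0097] yaw -5.73 tilt [0.0046 0.0025] F [ 0.51  1.11 -0.89] op 49.3
shift in tool (now) mm [-0.7  0.5 -2.3]  in goal frame [-0.7  0.5 -2.3] turn deg [-0.17 -0.25 -0.13]
```

```bash
python3 -m creep '[0,0,-5,0,0,0,0,0,-15,0,0,0,0,0,-30,0,0,0,0,0,-30,0,0,0,0,0,-30,0,0,0]' >/dev/null;  python3 to.py 0.474 0.304 0.14 -5.6; python3 - <<'E'
from h import *
d=snapshot('side'); a,b,e,f=165,205,305,355
im=d['color'][b:f,a:e,::-1]
cv2.imwrite('pics/side4.png',cv2.resize(im,None,fx=4,fy=4,interpolation=cv2.INTER_CUBIC))
E
```

```text
t 6.55 pos [0.4696 0.3009 0.1178] yaw -5.71 tilt [-0.0083 -0.0069] F [ 0.03  0.52 -0.09] op 49.7
shift in tool (now) mm [  3.9  -3.3 -22.2]  in goal frame [  4.1  -3.5 -22.2] turn deg [ 0.44  0.43 -0.1 ]
```

View pics/side4.png

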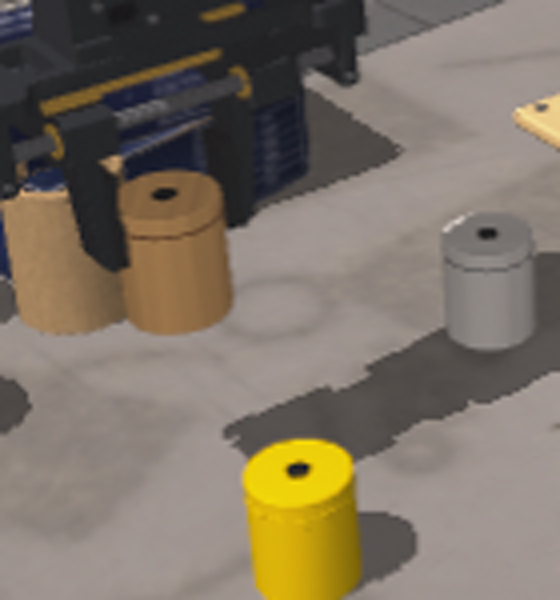

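```bash
python3 -m creep '[4,15,-15,0.4,0.4,0,2,30,-8,0,0,0,2,38,0,0,0,0,2,38,0,0,0,0,2,38,0,0,0,0]' >/dev/null;  python3 to.py 0.4925 -0.15 0.12 -5.7;  python3 -m creep '[3,38,0,0,0,0,3,38,0,0,0,0,3,38,0,0,0,0,3,38,0,0,0,0,3,38,0,0,0,0]' >/dev/null;  python3 to.py 0.4925 -0.15 0.12 -5.7
```

```text
t 7.02 pos [0.4727 0.1534 0.1513] yaw -4.66 tilt [0.0223 0.0218] F [ 0.48 -0.94 -1.87] op 49.3
shift in tool (now) mm [ 43.8 301.4  25.1]  in goal frame [ 49.9 299.9  31.3] turn deg [-1.36 -1.16  1.05]
t 7.43 pos [ 0.4708 -0.0455  0.1488] yaw -4.47 tilt [0.0253 0.0217] F [ 0.39 -0.11 -1.34] op 49.3
shift in tool (now) mm [ 29.1 103.1  27.1]  in goal frame [ 31.9 101.8  28.8] turn deg [-1.37 -1.33  1.24]
```

```bash
python3 -m creep '[9,38,5,-1.3,-1.3,1.2,8,30,7,0,0,0,6,20,7,0,0,0,5,12,7,0,0,0,0,0,0,0,0,0]' >/dev/null;  python3 to.py 0.4925 -0.15 0.12 -5.7;  python3 -m creep '[0,0,0,0,0,0,0,0,0,0,0,0]' >/dev/null;  python3 to.py 0.4925 -0.15 0.08 -5.7
```

```text
t 7.85 pos [ 0.4869 -0.1663  0.1227] yaw -6.77 tilt [ 0.0006 -0.0074] F [ 0.19 -0.35 -1.41] op 50.0
shift in tool (now) mm [  3.7 -16.9   2.6]  in goal frame [  4.  -16.8   2.7] turn deg [ 0.42 -0.08 -1.07]
t 8.02 pos [ 0.4862 -0.1661  0.1229] yaw -6.86 tilt [-0.0001 -0.0069] F [ 0.65 -0.6  -0.26] op 49.4
shift in tool (now) mm [  4.3 -17.1  42.8]  in goal frame [  4.7 -16.7  42.9] turn deg [ 0.39 -0.04 -1.16]
```

```bash
python3 -m creep '[4,-16,10,0.4,0,-1.1,0,0,10,0,0,0,0,0,10,0,0,0,0,0,3,0,0,0,0,0,0,0,0,0]' >/dev/null;  python3 to.py 0.4925 -0.15 0.08 -5.7;  python3 - <<'E'
from h import *
for c,(a,b,e,f) in (('top',(290,180,410,290)),('side',(285,145,405,275))):
    s=get_state();d=snapshot(c); print(s['tool_pos'])
    im=d['color'][:,:,::-1].copy()
    cv2.imwrite(f'pics/{c}5.png',cv2.resize(im[b:f,a:e],None,fx=4.5,fy=4.5,interpolation=cv2.INTER_CUBIC))
E
```

```text
t 8.43 pos [ 0.4924 -0.144   0.0904] yaw -5.2 tilt [0.0025 0.0021] F [ 0.25 -0.45 -0.92] op 49.3
shift in tool (now) mm [ 0.6  6.  10.4]  in goal frame [ 0.7  5.9 10.4] turn deg [-0.13 -0.13  0.5 ]
[ 0.49241684 -0.14402524  0.09039766]
[ 0.49251228 -0.14388028  0.09062664]
```

View pics/top5.png

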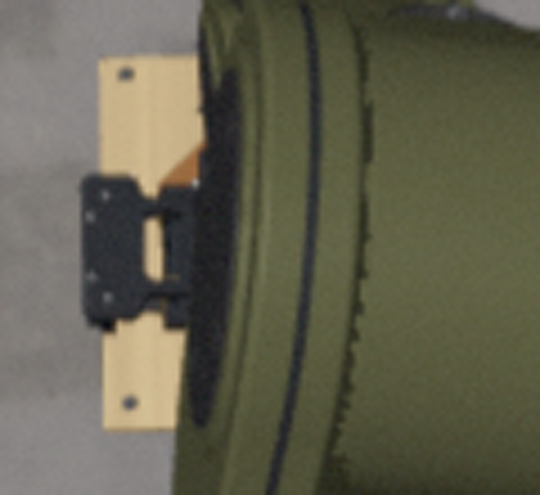

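View pics/side5.png

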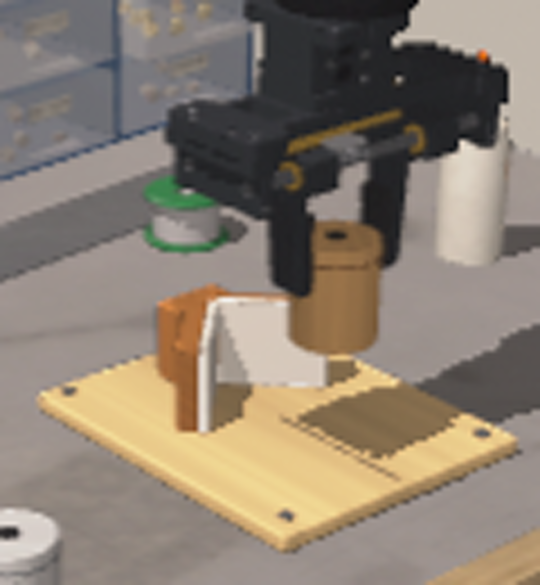

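```bash
python3 - <<'E'
from h import *
d=snapshot('side'); o=np.array([285,145]); un=lambda p:(np.array(p)+.5)/4.5-.5+o
t=get_state()['tool_pos']
b=at_z(d,un((335,235)),t[2]-.0097+.06); print('bore',b,'tool',t,'diff',(b-t)[:2])
p,q=at_z(d,un((281,416)),.012),at_z(d,un((398,478)),.012); print(p,q,np.arctan2(p[1]-q[1],p[0]-q[0]))
ang=-.098; n=np.array([-np.sin(ang),np.cos(ang)]); print('lateral of bore from line (mm)',1e3*n@(b-(p+q)/2)[:2])
E
```

```text
bore [ 0.48982619 -0.13751554  0.14149332] tool [ 0.49309126 -0.14479797  0.09119332] diff [-0.00326508  0.00728243]
[ 0.53614552 -0.14914132  0.012     ] [ 0.44027719 -0.13938239  0.012     ] -0.10144575250895176
lateral of bore from line (mm) 6.871943228503443
```

```bash
python3 -m creep '[3,6,15,-0.1,-0.1,0.4,0,0,15,0,0,0,0,0,10,0,0,0,0,0,3,0,0,0,0,0,0,0,0,0]' >/dev/null;  python3 to.py 0.495 -0.15 0.0217 -5.7; python3 -m creep '[0,0,5,0,0,0,0,0,0,0,0,0]' >/dev/null;  python3 to.py 0.495 -0.15 0.0217 -5.7
```

```text
t 9.0 pos [ 0.4979 -0.1527  0.0495] yaw -5.76 tilt [ 0.0082 -0.0023] F [ 0.61  0.26 -0.46] op 49.8
shift in tool (now) mm [-3.4 -2.4 27.7]  in goal frame [-3.2 -2.4 27.8] turn deg [ 0.08 -0.48 -0.06]
t 9.17 pos [ 0.4983 -0.1528  0.0449] yaw -5.77 tilt [ 0.0091 -0.0026] F [-0.23 -0.04 -1.27] op 49.8
shift in tool (now) mm [-3.8 -2.5 23.1]  in goal frame [-3.6 -2.5 23.2] turn deg [ 0.09 -0.53 -0.07]
```

```bash
python3 -m creep '[-3,-2.5,8,0.1,-0.5,0,0,0,6,0,0,0,0,0,3,0,0,0,0,0,0,0,0,0]' >/dev/null;  python3 to.py 0.495 -0.15 0.0217 -5.7; python3 -m creep '[0,0,3,0,0,0,0,0,0,0,0,0]' >/dev/null;  python3 to.py 0.495 -0.15 0.0217 -5.7
```

```text
t 9.5 pos [ 0.4962 -0.1497  0.0272] yaw -5.75 tilt [0.0017 0.0001] F [ 0.61 -0.09 -0.7 ] op 49.2
shift in tool (now) mm [-1.2  0.4  5.5]  in goal frame [-1.2  0.4  5.5] turn deg [-0.02 -0.1  -0.05]
t 9.67 pos [ 0.4962 -0.1496  0.0237] yaw -5.75 tilt [0.0014 0.0002] F [-0.05 -0.26 -0.47] op 49.4
shift in tool (now) mm [-1.1  0.5  2. ]  in goal frame [-1.1  0.5  2. ] turn deg [-0.02 -0.08 -0.05]
```

```bash
python3 -m creep '[0,0,1.5,0,0,0,0,0,0,0,0,0]' >/dev/null;  python3 to.py 0.495 -0.15 0.0217 -5.7; python3 -m creep '[0,0,0.7,0,0,0,0,0,0,0,0,0]' >/dev/null;  python3 to.py 0.495 -0.15 0.0217 -5.7;  python3 - <<'E'
from h import *
for c,(a,b,e,f) in (('side',(285,145,405,275)),):
    d=snapshot(c)
    im=d['color'][:,:,::-1].copy()
    cv2.imwrite(f'pics/{c}6.png',cv2.resize(im[b:f,a:e],None,fx=4.5,fy=4.5,interpolation=cv2.INTER_CUBIC))
E
```

```text
t 9.83 pos [ 0.4962 -0.1496  0.022 ] yaw -5.74 tilt [0.0015 0.0001] F [-0.22 -0.03 -1.52] op 49.6
shift in tool (now) mm [-1.2  0.5  0.3]  in goal frame [-1.2  0.5  0.3] turn deg [-0.02 -0.08 -0.04]
t 10.0 pos [ 0.4964 -0.1498  0.0217] yaw -5.75 tilt [ 0.002  -0.0001] F [-0.52  0.47 -0.55] op 49.3
shift in tool (now) mm [-1.4  0.4  0. ]  in goal frame [-1.4  0.4  0. ] turn deg [-0.01 -0.12 -0.05]
```

View pics/side6.png

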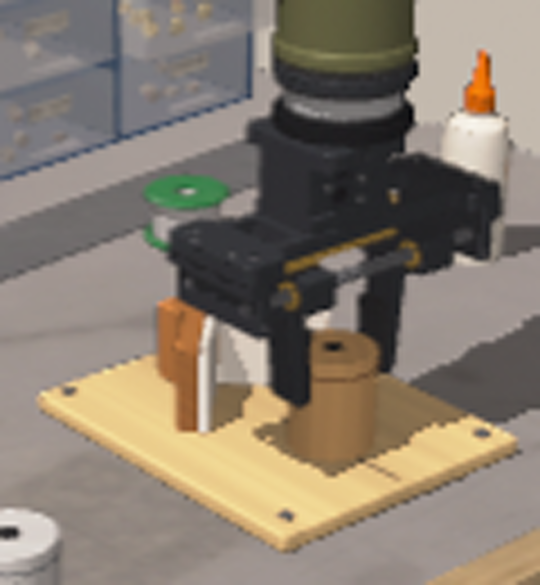

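The stem is just over the board, with its bottom at about (335,465). I'll feel for contact and then release.

```bash
python3 -m creep '[0,0,0.7,0,0.1,0,0,0,0.4,0,0,0]' >/dev/null;  python3 to.py 0.495 -0.15 0.0217 -5.7; python3 -m creep '[0,0,0.7,0,0,0,0,0,0.5,0,0,0]' >/dev/null;  python3 to.py 0.495 -0.15 0.0217 -5.7
```

```text
t 10.22 pos [ 0.4966 -0.1499  0.0216] yaw -5.76 tilt [ 0.0047 -0.0006] F [-0.53  0.38  2.26] op 49.3
shift in tool (now) mm [-1.6  0.3 -0.1]  in goal frame [-1.6  0.3 -0.1] turn deg [ 0.01 -0.27 -0.06]
t 10.38 pos [ 0.4966 -0.1498  0.0216] yaw -5.76 tilt [ 0.0055 -0.0009] F [-0.75  0.73  4.18] op 49.3
shift in tool (now) mm [-1.6  0.3 -0.1]  in goal frame [-1.6  0.3 -0.1] turn deg [ 0.02 -0.32 -0.06]
```

```bash
python3 -m creep '[0,0,0,0,-0.3,0,0,0,0,0,0,0,0,0,0,0,0,0,0,0,0,0,0,0,0,0,0,0,0,0]' 80 >/dev/null;  python3 to.py 0.45 -0.146 0.0217 -5.7;python3 -m creep '[0,0,0,0,0,0,0,0,0,0,0,0]' >/dev/null;  python3 to.py 0.45 -0.146 0.0217 -5.7
```

```text
t 10.8 pos [ 0.4972 -0.1501  0.0216] yaw -5.76 tilt [ 0.0012 -0.0006] F [ 0.54 -1.   -0.48] op 79.4
shift in tool (now) mm [-47.4   0.7  -0.1]  in goal frame [-47.4   0.7  -0.1] turn deg [ 0.03 -0.07 -0.06]
t 10.97 pos [ 0.4972 -0.1501  0.0214] yaw -5.77 tilt [ 0.0009 -0.0005] F [ 0.72  0.36 -0.76] op 80.0
shift in tool (now) mm [-47.3   0.7  -0.3]  in goal frame [-47.3   0.7  -0.3] turn deg [ 0.02 -0.06 -0.07]
```

```bash
python3 -m creep '[-10,0,0,0,0,0,-15,0,0,0,0,0,-15,0,0,0,0,0,-10,0,0,0,0,0,0,0,0,0,0,0]' >/dev/null;  python3 to.py 0.445 -0.145 0.0217 -5.7;  python3 - <<'E'
from h import *
for c,(a,b,e,f) in (('side',(285,145,405,275)),('top',(290,180,410,290))):
    d=snapshot(c)
    im=d['color'][:,:,::-1].copy()
    cv2.imwrite(f'pics/{c}7.png',cv2.resize(im[b:f,a:e],None,fx=4.5,fy=4.5,interpolation=cv2.INTER_CUBIC))
E
```

```text
t 11.38 pos [ 0.4471 -0.1448  0.0211] yaw -5.76 tilt [ 0.0035 -0.0004] F [-0.28  0.09 -0.59] op 80.0
shift in tool (now) mm [-2.   0.4 -0.6]  in goal frame [-2.   0.4 -0.6] turn deg [ 0.01 -0.2  -0.06]
```

View pics/side7.png

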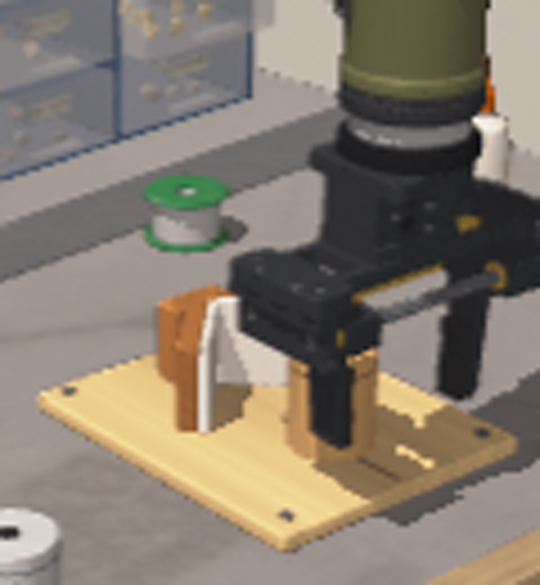

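View pics/top7.png

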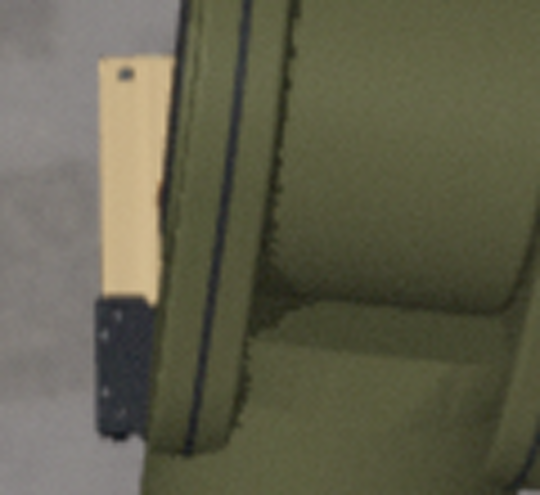

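The stem stands on the board at (335,410 in the crop), free of the fingers. Next I'll shut the gripper to make a flat pusher.

```bash
python3 -m creep '[-2,0,-1,0,-0.2,0,0,0,0,0,0,0,0,0,0,0,0,0,0,0,0,0,0,0,0,0,0,0,0,0]' 0 20 >/dev/null; python3 -m creep '[0,0,0,0,0,0,0,0,0,0,0,0,0,0,0,0,0,0,0,0,0,0,0,0,0,0,0,0,0,0]' >/dev/null; python3 -m creep '[0,0,0,0,0,0,0,0,0,0,0,0,0,0,0,0,0,0]' >/dev/null; python3 to.py 0.56 -0.157 0.0217 -5.7;  python3 - <<'E'
from h import *
for c,(a,b,e,f) in (('side',(285,145,405,275)),):
    d=snapshot(c)
    im=d['color'][:,:,::-1].copy()
    cv2.imwrite(f'pics/{c}8.png',cv2.resize(im[b:f,a:e],None,fx=4.5,fy=4.5,interpolation=cv2.INTER_CUBIC))
E
```

```text
t 12.57 pos [ 0.4531 -0.1452  0.0223] yaw -5.71 tilt [ 0.0101 -0.0007] F [-0.08  0.33  0.1 ] op 0.6
shift in tool (now) mm [107.5   1.1   1.7]  in goal frame [107.5   1.1   0.6] turn deg [-0.02 -0.58 -0.01]
```

View pics/side8.png

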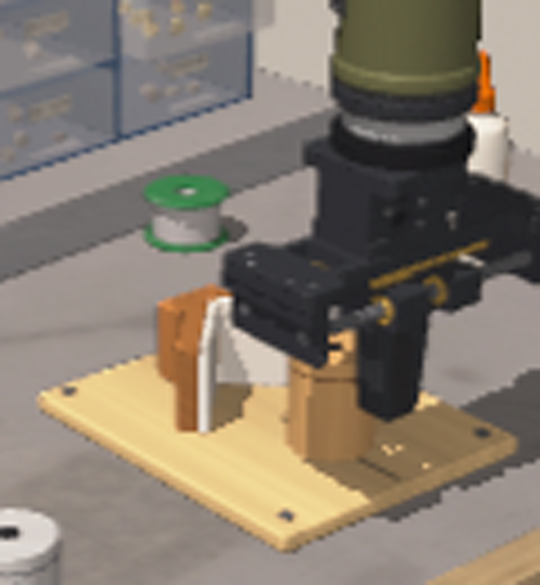

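```bash
python3 - <<'E'
from h import *
d=snapshot('side'); o=np.array([285,145]); t=get_state()['tool_pos']; print(t)
for z in (.0,.01,.02,.03): 
    P=t+[-.003,.007,z]; print(z,(proj(d,P)[0]-o+.5)*4.5)
E
```

```text
[ 0.4531714  -0.14516179  0.02233158]
0.0 [383.99071922 456.56391827]
0.01 [384.74466146 440.37801272]
0.02 [385.50311229 424.07169957]
0.03 [386.26609833 407.64388007]
```

```bash
python3 -m creep '[-10,0,0,0,-0.5,0,-6,0,0,0,0,0,-4,0,0,0,0,0]' >/dev/null; python3 to.py 0.439 -0.144 0.014 -5.7; python3 -m creep '[0,0,3,0,0,0,0,0,3,0,0,0,0,0,1,0,0,0]' >/dev/null; python3 to.py 0.439 -0.144 0.014 -5.7
```

```text
t 12.92 pos [ 0.4327 -0.1431  0.0223] yaw -5.7 tilt [0.0022 0.0002] F [ 0.17  0.35 -0.24] op 0.4
shift in tool (now) mm [6.4 0.3 8.3]  in goal frame [6.4 0.3 8.3] turn deg [-0.02 -0.12 -0.  ]
t 13.17 pos [ 0.4302 -0.1429  0.015 ] yaw -5.72 tilt [-0.0004  0.0003] F [-0.53  0.94 -0.33] op 0.7
shift in tool (now) mm [8.9 0.2 0.9]  in goal frame [8.9 0.2 1. ] turn deg [-0.01  0.02 -0.02]
```

```bash
python3 -m creep '[2,0,2,0,0,0,1,0,1,0,0,0]' >/dev/null; python3 to.py 0.439 -0.144 0.014 -5.7; python3 -m creep '[0,0,1,0,0,0,0,0,1,0,0,0]' >/dev/null; python3 to.py 0.439 -0.144 0.014 -5.7; python3 -m creep '[0,0,1,0,0,0,0,0,1,0,0,0]' >/dev/null; python3 to.py 0.439 -0.144 0.014 -5.7;python3 -m creep '[0,0,1,0,0,0,0,0,1,0,0,0]' >/dev/null; python3 to.py 0.439 -0.144 0.014 -5.7
```

```text
t 13.33 pos [ 0.4333 -0.1432  0.0113] yaw -5.72 tilt [-0.0007  0.0003] F [ 0.52 -0.01  0.12] op 0.4
shift in tool (now) mm [ 5.7  0.2 -2.7]  in goal frame [ 5.7  0.2 -2.7] turn deg [-0.01  0.04 -0.02]
t 13.5 pos [ 0.4343 -0.1432  0.0089] yaw -5.71 tilt [0.0003 0.0003] F [0.38 0.61 0.52] op 0.5
shift in tool (now) mm [ 4.8  0.3 -5.1]  in goal frame [ 4.8  0.3 -5.1] turn deg [-0.02 -0.01 -0.01]
t 13.67 pos [ 0.4347 -0.1433  0.0066] yaw -5.7 tilt [0.0008 0.0003] F [ 0.11 -0.17  0.75] op 0.3
shift in tool (now) mm [ 4.4  0.3 -7.4]  in goal frame [ 4.4  0.3 -7.4] turn deg [-0.02 -0.04 -0.  ]
t 13.83 pos [ 0.4347 -0.1433  0.0044] yaw -5.71 tilt [0.0009 0.0003] F [-0.24 -0.7  -0.17] op 0.7
shift in tool (now) mm [ 4.3  0.3 -9.5]  in goal frame [ 4.3  0.3 -9.6] turn deg [-0.02 -0.05 -0.01]
```

```bash
python3 - <<'E'
from h import *
for c,(a,b,e,f) in (('side',(285,145,405,275)),):
    d=snapshot(c); t=get_state()['tool_pos']; print((proj(d,t)[0]-(a,b)+.5)*4.5)
    im=d['color'][:,:,::-1].copy()
    cv2.imwrite(f'pics/{c}9.png',cv2.resize(im[b:f,a:e],None,fx=4.5,fy=4.5,interpolation=cv2.INTER_CUBIC))
E
```

```text
[410.25255567 491.93950525]
```

View pics/side9.png

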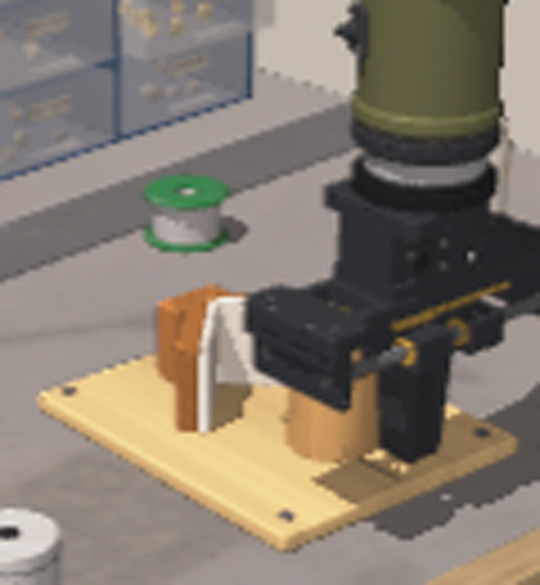

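```bash
python3 -m creep '[0,0,-6,0,0,0,0,0,-4,0,0,0,0,0,0,0,0,0]' >/dev/null; python3 to.py 0.525 -0.1531 0.014 -5.7; python3 -m creep '[8,0,0,0,0,0,8,0,0,0,0,0,5,0,0,0,0,0,3,0,0,0,0,0,3,0,0,0,0,0]' >/dev/null; python3 to.py 0.525 -0.1531 0.014 -5.7
```

```text
t 14.13 pos [ 0.4342 -0.1432  0.015 ] yaw -5.7 tilt [-0.0003  0.0004] F [ 0.77 -0.29  0.8 ] op 0.6
shift in tool (now) mm [91.3  0.8  1. ]  in goal frame [91.3  0.8  1. ] turn deg [-0.02  0.02 -0.  ]
t 14.55 pos [ 0.4644 -0.1463  0.016 ] yaw -5.72 tilt [0.0015 0.0001] F [ 0.1  -0.28 -0.57] op 0.4
shift in tool (now) mm [61.   0.7  2.1]  in goal frame [61.   0.7  2. ] turn deg [-0.02 -0.09 -0.02]
```

```bash
python3 -m creep '[4,0.1,0.4,0,0,0,4,0.1,0.4,0,0,0,4,0,0.4,0,0,0,4,0,0.4,0,0,0,4,0,0.4,0,0,0]' >/dev/null; python3 to.py 0.525 -0.1531 0.014 -5.7; python3 -m creep '[4,0.1,0,0,0,0,4,0.1,0,0,0,0,4,0,0,0,0,0,3,0,0,0,0,0,2,0,0,0,0,0]' >/dev/null; python3 to.py 0.525 -0.1531 0.014 -5.7; python3 - <<'E'
from h import *
for c,(a,b,e,f) in (('side',(285,145,405,275)),):
    d=snapshot(c)
    im=d['color'][:,:,::-1].copy()
    cv2.imwrite(f'pics/{c}10.png',cv2.resize(im[b:f,a:e],None,fx=4.5,fy=4.5,interpolation=cv2.INTER_CUBIC))
E
```

```text
t 14.97 pos [ 0.4852 -0.1486  0.0135] yaw -5.72 tilt [-0.0009  0.0004] F [-1.22  0.06 -0.16] op 0.3
shift in tool (now) mm [40.1  0.5 -0.6]  in goal frame [40.1  0.5 -0.5] turn deg [-0.02  0.06 -0.02]
t 15.38 pos [ 0.5042 -0.1507  0.0132] yaw -5.73 tilt [-0.0011  0.0005] F [-0.14 -1.2  -0.09] op 0.6
shift in tool (now) mm [21.   0.3 -0.9]  in goal frame [21.   0.3 -0.8] turn deg [-0.02  0.07 -0.03]
```

View pics/side10.png

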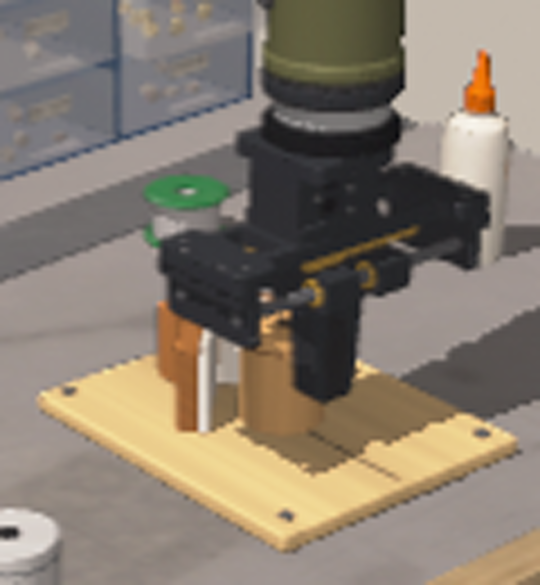

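The stem is upright, sliding ahead of the pusher into the V mouth (bottom at about (282,430)). I'll continue with small steps.

```bash
python3 -m creep '[2,0,0,0,0,0,2,0,0,0,0,0,2,0,0,0,0,0,2,0,0,0,0,0,2,0,0,0,0,0]' >/dev/null; python3 to.py 0.525 -0.1531 0.014 -5.7; python3 -m creep '[1,0,0,0,0,0,1,0,0,0,0,0,1,0,0,0,0,0]' >/dev/null; python3 to.py 0.525 -0.1531 0.014 -5.7;  python3 -m creep '[1,0,0,0,0,0,1,0,0,0,0,0]' >/dev/null; python3 to.py 0.525 -0.1531 0.014 -5.7; 
```

```text
t 15.85 pos [ 0.5146 -0.1518  0.0132] yaw -5.72 tilt [-0.0018  0.0005] F [-0.34  0.34 -0.25] op 0.2
shift in tool (now) mm [10.5  0.3 -0.9]  in goal frame [10.5  0.3 -0.8] turn deg [-0.02  0.11 -0.02]
t 16.1 pos [ 0.5181 -0.1521  0.0132] yaw -5.73 tilt [-0.0017  0.0005] F [-0.21  1.08 -0.25] op 0.7
shift in tool (now) mm [ 7.   0.3 -0.8]  in goal frame [ 7.   0.3 -0.8] turn deg [-0.02  0.1  -0.03]
t 16.27 pos [ 0.5201 -0.1523  0.0132] yaw -5.72 tilt [-0.0019  0.0005] F [-0.22  0.61  0.64] op 0.3
shift in tool (now) mm [ 4.9  0.3 -0.8]  in goal frame [ 4.9  0.3 -0.8] turn deg [-0.02  0.11 -0.02]
```

```bash
python3 -m creep '[1,0,0,0,0,0,1,0,0,0,0,0]' >/dev/null; python3 to.py 0.525 -0.1531 0.014 -5.7; python3 -m creep '[1,0,0,0,0,0,1,0,0,0,0,0]' >/dev/null; python3 to.py 0.525 -0.1531 0.014 -5.7;  python3 -m creep '[0.8,0,0,0,0,0,0.8,0,0,0,0,0]' >/dev/null; python3 to.py 0.525 -0.1531 0.014 -5.7; python3 -m creep '[0.8,0,0,0,0,0,0.8,0,0,0,0,0]' >/dev/null; python3 to.py 0.525 -0.1531 0.014 -5.7
```

```text
t 16.43 pos [ 0.5222 -0.1526  0.0132] yaw -5.73 tilt [-0.0021  0.0005] F [-1.07 -0.18  0.62] op 0.6
shift in tool (now) mm [ 2.8  0.3 -0.8]  in goal frame [ 2.8  0.3 -0.8] turn deg [-0.02  0.12 -0.03]
t 16.6 pos [ 0.5241 -0.1527  0.0131] yaw -5.72 tilt [-0.0027  0.0006] F [-2.23  0.93  1.78] op 0.4
shift in tool (now) mm [ 0.9  0.3 -0.9]  in goal frame [ 0.9  0.3 -0.9] turn deg [-0.02  0.16 -0.02]
t 16.77 pos [ 0.524  -0.1527  0.013 ] yaw -5.73 tilt [-0.0064  0.0009] F [-1.95  0.88  2.59] op 0.7
shift in tool (now) mm [ 1.1  0.3 -1. ]  in goal frame [ 1.1  0.3 -1. ] turn deg [-0.01  0.37 -0.03]
t 16.93 pos [ 0.5239 -0.1527  0.0129] yaw -5.73 tilt [-0.0097  0.0011] F [-3.13  0.83  1.78] op 0.6
shift in tool (now) mm [ 1.2  0.3 -1.1]  in goal frame [ 1.2  0.3 -1.1] turn deg [-0.01  0.56 -0.03]
```

```bash
python3 -m creep '[1,0,0,0,0.5,0,1,0,0,0,0.5,0]' >/dev/null; python3 to.py 0.525 -0.1531 0.014 -5.7; python3 -m creep '[1.3,0,0,0,0.5,0,1.3,0,0,0,0.4,0]' >/dev/null; python3 to.py 0.525 -0.1531 0.014 -5.7;  python3 -m creep '[1.6,0,0,0,0.4,0,1.6,0,0,0,0.4,0]' >/dev/null; python3 to.py 0.525 -0.1531 0.014 -5.7
```

```text
t 17.1 pos [ 0.5246 -0.1526  0.0128] yaw -5.73 tilt [ 0.0058 -0.0003] F [-4.49  0.84  2.25] op 0.6
shift in tool (now) mm [ 0.5  0.5 -1.2]  in goal frame [ 0.4  0.5 -1.2] turn deg [-0.02 -0.33 -0.03]
t 17.27 pos [ 0.5251 -0.1526  0.0126] yaw -5.74 tilt [ 0.0191 -0.0016] F [-5.55  0.4   3.39] op 0.5
shift in tool (now) mm [-0.1  0.5 -1.4]  in goal frame [-0.1  0.5 -1.4] turn deg [-0.02 -1.1  -0.04]
t 17.43 pos [ 0.5255 -0.1526  0.0125] yaw -5.73 tilt [ 0.0291 -0.0027] F [-5.97  0.16  4.5 ] op 0.3
shift in tool (now) mm [-0.4  0.5 -1.5]  in goal frame [-0.4  0.5 -1.5] turn deg [-0.01 -1.67 -0.03]
```

```bash
python3 -m creep '[1.6,0,-0.5,0,-0.3,0,1.6,0,-0.5,0,-0.3,0]' >/dev/null; python3 to.py 0.525 -0.1531 0.014 -5.7; python3 -m creep '[1.8,0,-0.3,0,0,0,1.8,0,-0.3,0,0,0]' >/dev/null; python3 to.py 0.525 -0.1531 0.014 -5.7
```

```text
t 17.6 pos [ 0.5259 -0.152   0.0129] yaw -5.7 tilt [ 0.0136 -0.0005] F [-5.74  1.98 -0.89] op 0.7
shift in tool (now) mm [-0.8  1.2 -1.1]  in goal frame [-0.8  1.2 -1.1] turn deg [-0.05 -0.78 -0.  ]
t 17.77 pos [ 0.5256 -0.152   0.0127] yaw -5.69 tilt [0.0048 0.0002] F [-6.86  1.15  4.95] op 0.3
shift in tool (now) mm [-0.5  1.2 -1.4]  in goal frame [-0.5  1.2 -1.3] turn deg [-0.04 -0.27  0.01]
```

```bash
python3 -m creep '[2.2,0,-0.3,0,0.1,0,2.2,0,-0.3,0,0.1,0]' >/dev/null; python3 to.py 0.525 -0.1531 0.014 -5.7; python3 -m creep '[2.6,0,-0.4,0,0.15,0,2.6,0,-0.4,0,0.15,0]' >/dev/null; python3 to.py 0.525 -0.1531 0.014 -5.7;python3 -m creep '[2.8,0,-0.4,0,0.15,0,2.8,0,-0.4,0,0.15,0]' >/dev/null; python3 to.py 0.525 -0.1531 0.014 -5.7
```

```text
t 17.93 pos [ 0.5254 -0.1519  0.0127] yaw -5.7 tilt [-0.0018  0.0007] F [-6.99  1.08  4.31] op 0.1
shift in tool (now) mm [-0.3  1.2 -1.3]  in goal frame [-0.3  1.2 -1.3] turn deg [-0.03  0.11  0.  ]
t 18.1 pos [ 0.5251 -0.152   0.0128] yaw -5.71 tilt [-0.0079  0.0012] F [-7.37  1.59  3.66] op 0.4
shift in tool (now) mm [-0.   1.1 -1.2]  in goal frame [-0.   1.1 -1.2] turn deg [-0.02  0.46 -0.01]
t 18.27 pos [ 0.5249 -0.1519  0.0128] yaw -5.72 tilt [-0.0149  0.0017] F [-8.31  1.41  4.1 ] op 0.9
shift in tool (now) mm [ 0.2  1.2 -1.2]  in goal frame [ 0.3  1.2 -1.2] turn deg [-0.01  0.86 -0.02]
```

```bash
python3 - <<'E'
from h import *
for c,(a,b,e,f) in (('side',(285,145,405,275)),):
    d=snapshot(c)
    im=d['color'][:,:,::-1].copy()
    cv2.imwrite(f'pics/{c}11.png',cv2.resize(im[b:f,a:e],None,fx=4.5,fy=4.5,interpolation=cv2.INTER_CUBIC))
E
```

```text
(no output)
```

View pics/side11.png

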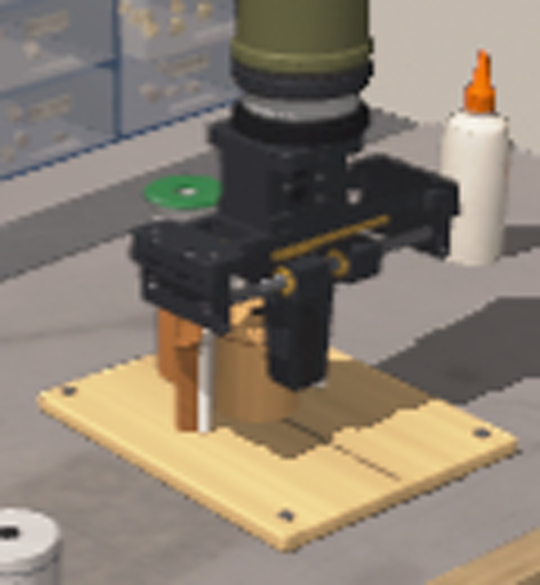

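The stem is deep in the V (bottom at (255,415)) and the side load is only about 0.6 N. Now the steady 10 N push.

```bash
python3 -m creep '[3,0,-0.4,0,0.4,0,3,0,-0.4,0,0.4,0,3,0,-0.4,0,0.4,0]' >/dev/null; python3 to.py 0.525 -0.1531 0.014 -5.7; python3 -m creep '[3.2,0,-0.4,0,0.3,0,3.2,0,-0.4,0,0.3,0,3.2,0,-0.4,0,0.3,0]' >/dev/null; python3 to.py 0.525 -0.1531 0.014 -5.7
```

```text
t 18.57 pos [ 0.525  -0.152   0.0128] yaw -5.73 tilt [-0.0121  0.0012] F [-8.08  2.24  3.87] op 0.4
shift in tool (now) mm [ 0.1  1.1 -1.2]  in goal frame [ 0.1  1.1 -1.2] turn deg [ 0.    0.7  -0.03]
t 18.82 pos [ 0.5248 -0.1519  0.0128] yaw -5.75 tilt [-0.016   0.0014] F [-8.09  2.22  4.76] op 0.4
shift in tool (now) mm [ 0.3  1.1 -1.2]  in goal frame [ 0.3  1.1 -1.2] turn deg [ 0.01  0.92 -0.05]
```

```bash
python3 -m creep '[3.8,0,-0.5,0,0.45,0,3.8,0,-0.5,0,0.45,0,3.8,0,-0.5,0,0.45,0]' >/dev/null; python3 to.py 0.525 -0.1531 0.014 -5.7; python3 -m creep '[4,0,-0.5,0,0.4,0,4,0,-0.5,0,0.4,0,4,0,-0.5,0,0.4,0,4,0,-0.5,0,0.4,0]' >/dev/null; python3 to.py 0.525 -0.1531 0.014 -5.7
```

```text
t 19.07 pos [ 0.5248 -0.152   0.0128] yaw -5.77 tilt [-0.0152  0.001 ] F [-9.34  1.52  4.98] op 0.7
shift in tool (now) mm [ 0.3  1.1 -1.2]  in goal frame [ 0.3  1.1 -1.2] turn deg [ 0.03  0.87 -0.07]
t 19.4 pos [ 0.5247 -0.1519  0.0129] yaw -5.79 tilt [-0.0193  0.0009] F [-9.52  2.06  5.56] op 0.5
shift in tool (now) mm [ 0.4  1.1 -1.1]  in goal frame [ 0.4  1.1 -1.1] turn deg [ 0.06  1.1  -0.09]
```

```bash
python3 -m creep '[4.1,0,-0.5,0,0.5,0,4.1,0,-0.5,0,0.5,0,4.1,0,-0.5,0,0.5,0,4.1,0,-0.5,0,0.5,0,4.1,0,-0.5,0,0.5,0]' >/dev/null; python3 to.py 0.525 -0.1531 0.014 -5.7; python3 -m creep '[4.1,0,-0.5,0,0.5,0,4.1,0,-0.5,0,0.5,0,4.1,0,-0.5,0,0.5,0,4.1,0,-0.5,0,0.5,0,4.1,0,-0.5,0,0.5,0]' >/dev/null; python3 to.py 0.525 -0.1531 0.014 -5.7
```

```text
t 19.82 pos [ 0.5248 -0.152   0.0128] yaw -5.82 tilt [-0.0159 -0.0001] F [-9.68  2.17  4.76] op 0.5
shift in tool (now) mm [ 0.3  1.1 -1.2]  in goal frame [ 0.3  1.1 -1.2] turn deg [ 0.1   0.9  -0.12]
t 20.23 pos [ 0.525  -0.152   0.0128] yaw -5.85 tilt [-0.0123 -0.001 ] F [-9.06  2.71  4.82] op 0.5
shift in tool (now) mm [ 0.1  1.1 -1.2]  in goal frame [ 0.1  1.1 -1.2] turn deg [ 0.13  0.7  -0.15]
```

```bash
python3 -m creep '[2,0,-0.3,0,0.2,0,0.5,0,0,0,0,0,0,0,0,0,0,0]' >/dev/null; python3 to.py 0.525 -0.1531 0.014 -5.7; python3 -m creep '[-0.5,0,0,0,0,0,-1,0,0,0,0,0,-2,0,0,0,0,0,-5,0,0,0,0,0,-10,0,0,0,0,0]' >/dev/null; python3 to.py 0.525 -0.1531 0.014 -5.7
```

```text
t 20.48 pos [ 0.5248 -0.152   0.0128] yaw -5.85 tilt [-0.0147 -0.0008] F [-4.04  1.06  2.61] op 0.7
shift in tool (now) mm [ 0.3  1.1 -1.2]  in goal frame [ 0.3  1.1 -1.2] turn deg [ 0.13  0.83 -0.15]
t 20.9 pos [ 0.5155 -0.151   0.0135] yaw -5.83 tilt [ 0.0027 -0.0022] F [ 0.04 -0.06  0.2 ] op 0.4
shift in tool (now) mm [ 9.7  1.1 -0.4]  in goal frame [ 9.7  1.1 -0.5] turn deg [ 0.11 -0.17 -0.13]
```

```bash
python3 -m creep '[-15,0,0,0,-0.2,0,-20,0,0,0,0,0,-20,0,0,0,0,0,-15,0,-2,0,0,0,0,0,-5,0,0,0]' >/dev/null; python3 to.py 0.45 -0.145 0.2 -5.7; python3 -m creep '[0,0,-30,0,0,0,0,0,-36,0,0,0,0,0,-36,0,0,0,0,0,-36,0,0,0,0,-10,-36,0,0,0]' >/dev/null; python3 -m creep '[0,-30,0,0,0,0,0,-38,0,0,0,0,0,-38,0,0,0,0,0,-38,0,0,0,0,0,-38,0,0,0,0]' >/dev/null;python3 -m creep '[0,-38,0,0,0,0,0,-38,0,0,0,0,0,-38,0,0,0,0,0,-38,0,0,0,0,0,-30,0,0,0,0]' >/dev/null; python3 to.py; python3 - <<'E'
from h import *
for c,(a,b,e,f) in (('side',(285,145,405,275)),('top',(290,180,410,290))):
    d=snapshot(c)
    im=d['color'][:,:,::-1].copy()
    cv2.imwrite(f'pics/{c}12.png',cv2.resize(im[b:f,a:e],None,fx=4.5,fy=4.5,interpolation=cv2.INTER_CUBIC)); cv2.imwrite(f'pics/{c}12f.png',im)
E
```

```text
t 21.32 pos [ 0.4499 -0.1447  0.0209] yaw -5.85 tilt [ 0.0154 -0.0035] F [-1.07 -0.56 -0.42] op 0.4
shift in tool (now) mm [   2.9    0.6 -179.1]  in goal frame [ 1.000e-01  2.000e-01 -1.791e+02] turn deg [ 0.11 -0.9  -0.15]
t 22.57 pos [0.5217 0.2388 0.2212] yaw -7.15 tilt [0.0786 0.0016] F [0.76 0.84 0.45] op 0.6
```

View pics/side12.png

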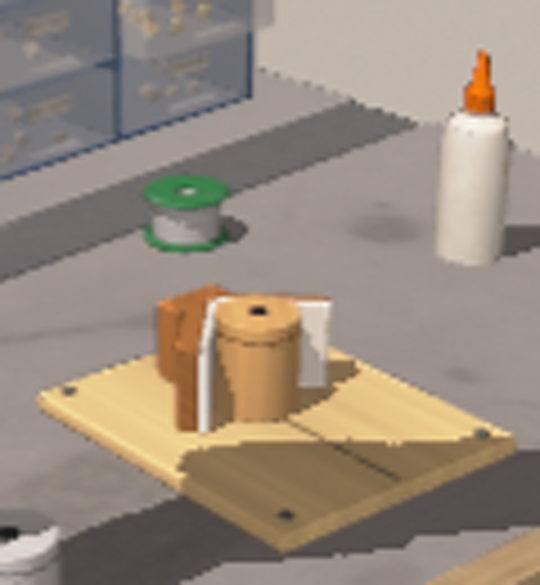

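View pics/top12.png

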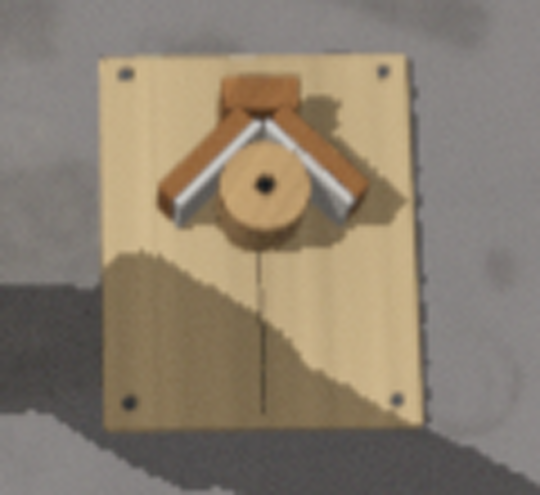

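The stem stands in the V touching both faces, with the bore at (264,184) in the top crop and the apex at (263,122). The bottle and metal stem look undisturbed. Next a numeric check.

```bash
python3 - <<'E'
from h import *
d=snapshot('top'); o=np.array([290,180]); un=lambda p:(np.array(p)+.5)/4.5-.5+o
im=d['color']; 
# subpixel bore
g=cv2.cvtColor(im,cv2.COLOR_RGB2GRAY).astype(float); u,v=un((264,184)); u,v=int(round(u)),int(round(v))
w=np.clip(110-g[v-4:v+5,u-4:u+5],0,None); yy,xx=np.mgrid[v-4:v+5,u-4:u+5]; b=(np.sum(w*xx)/w.sum(),np.sum(w*yy)/w.sum())
B=at_z(d,b,.072); A=at_z(d,un((263,121)),.067); ang=-.099; ex=np.array([np.cos(ang),np.sin(ang)]); ey=np.array([-ex[1],ex[0]])
print(b,B,A,'apex-bore along/lat mm',1e3*ex@(A-B)[:2],1e3*ey@(A-B)[:2])
p,q=at_z(d,un((259,252)),.012),at_z(d,un((264,412)),.012); m=(p+q)/2
print('bore lateral of line mm',1e3*ey@(B-m)[:2])
J=np.array([.5441,-.1551]);print('seat from corner fit',J+.015*ex,'bore-seat mm',1e3*(B[:2]-J-.015*ex))
# metal
for c,uvs in (('top',(249,264)),):
    print('metal bore earlier (.4850,.0986)',[ (r['xy'],r['score']) for r in find_in('metal_stem','top')],[ (r['xy'],r['score']) for r in find_in('glue_bottle','top')],[ (r['xy'],r['score']) for r in find_in('wood_stem','top')])
E
```

```text
(np.float64(348.52773613193403), np.float64(220.58470764617692)) [ 0.55883784 -0.15656738  0.072     ] [ 0.59599303 -0.16056766  0.067     ] apex-bore along/lat mm 37.368636284074014 -0.30832962123052626
bore lateral of line mm 0.11702261752677592
seat from corner fit [ 0.55902655 -0.15658258] bore-seat mm [-0.18870854  0.01519454]
metal bore earlier (.4850,.0986) [([251.7, 267.0], 0.92)] [([457.5, 182.5], 0.76)] [([171.7, 313.1], 0.96), ([350.2, 225.7], 0.89), ([455.8, 184.9], 0.19)]
```

View pics/top12f.png

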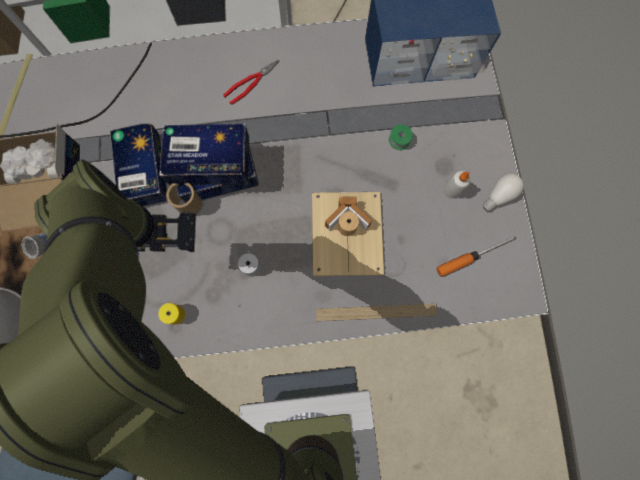

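```bash
python3 -m creep '[0,0,0,0,0,0,0,0,0,0,0,0]' | head -2; python3 - <<'E'
from plant import finish_job
print(finish_job())
E
```

```text
clock: 23.03
tool_pos: [0.5218, 0.2288, 0.2206]
the job is handed in; nothing more can be done
None
```

The wooden stem is standing in the V, touching both white faces in the pictures, and I handed the job in at about 23 s. The hand-in gives no verdict.

**What I did:**
- I gripped the stem with about 20 N and set it on the board in front of the V.
- I let go, backed off and shut the fingers to make a flat pusher, then slid the stem in.
- I pressed at about 8 to 9.7 N for 2 s, with 9 to 9.7 N over the last 1.2 s, then backed away.

**Last checks:**
- **Seating:** in the top picture the bore mark lies 0.2 mm from the computed seat point and 0.1 mm off the centre line. The stem looks upright.
- **Bystanders:** the metal stem and the glue bottle show no visible movement in the top picture.

**Did not agree, or not measured:**
- **Side camera:** it reads about 7 mm off from the arm and the top camera, so I relied on the top view.
- **Apex distance:** in the top picture it came out 37 mm against the nominal 35 mm. I put that down to picking the apex by eye.
- **Fingertips:** they sit about 20 mm behind the reported TCP, so I set the push height to allow for it.
- **Forces:** the pusher showed a side load of up to about 2 N and about 5 N vertical during the press. The face forces are not measured. From the push I estimate roughly 5 to 8 N on each.

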